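Pull a carton from the sprung row for check-weighing

ROBOT

A 6-joint arm with a two-finger parallel gripper is mounted at the origin on the work surface. World frame = base frame: x ahead of the robot, y to its left, z up, the work surface at z = 0. Lengths are in m, angles in rad, forces in N, time in s.
With the tool pointing down it reaches from about 0.375 to 0.9 m from the base axis. Payload 3.1 kg.
Tool frame: the origin (TCP) lies between the finger pads; the fingertips stand robot.tip_extent ahead of it and the grasp point (between the pads) lies 3 mm ahead of it (robot.tip_extent is the distance from the TCP to the fingertips, in m); z points along the fingers, x is the direction in which the jaws open and shut, and the axes are right-handed (so a half turn about z gives the same grasp; the last joint's range is limited). The gripper opens to 87 mm and grips with 3 to 60 N. Pads are 19 mm wide; open, the fingers measure 117 mm over their backs; the gripper's body (75 mm by 190 mm) begins 51 mm behind the grasp point.
Start: joints at [-1.333, 0.527, 1.433, -0, 1.181, -0.178], TCP at [0.253, -0.571, 0.245] pointing down, gripper open.
Joint ranges: [-3.08, 3.08], [-0.75, 2.2], [0.22, 2.44], [-1.43, 4.57], [0, 2.65], [-2.85, 2.85]. Speed limits (rad/s): [2.79, 2.79, 3.14, 3.14, 3.14, 3.14].

INTERFACE

Orientations are given as a unit quaternion [x, y, z, w].
In Python, from rig import robot, cams gives the robot as it stands.
- The arm moves only by the tool carry_out, never from a script. Its argument "steps" is a list of rows, each a list of 3 entries, a list of its own where there are three numbers: the shift along the world's x, y, z in cm, then the turn about the world's z in degrees, then the closure, from 0 (fully open) to 1 (shut). In form: [[[dx, dy, dz], spin, fingers], ...]. A call has 1 to 10 rows; each row shifts and turns the pose as measured when the row begins; what a row does not reach is not made up. A row lasts 1/10 s, in which the tool goes at most 50 mm and 8.59 degrees, less where a joint would pass 70% of its speed; a pose out of reach is approached as far as the arm can. A call with a gripper value outside its range is refused whole. The fingers move at their own pace and stop on an object; "squeeze" is the grip in N (left out, the last holds). Time passes only in rows, so rows that do not move let the fingers close. It gives the time, the measured TCP pose, the force and the opening at its end, in the units of the state.
- robot.get_obs(): the state, without advancing time (a new reading comes with each control period).
- cams.camera(name): name is "scene" or "top" or "wrist"; returns a dict with "pixels" (384x512x3 uint8, red, green, blue), "fx", "fy", "cx", "cy" (pixels), "k1" (the pictures are not rectified: a ray, as slopes to the right and down, at radius r is drawn at 1 + k1 r^2 times it, then the intrinsics apply), "eye" and "rotation" of the camera in the world. Camera axes: x right, y up, looking along -z (the intrinsics and any distortion apply to the point x, -y, -z); pixel columns grow to the right and rows downward; lengths in m; the calibration is good to about 2 mm. A picture is of the moment at which its call begins. There is no depth.
- robot.hand_in(): hands the job in, once; it reports no verdict.
The state is a dict: "time": time; "q": joint angles; "joint_velocities": joint speeds; "joint_torque": joint torques, N m; "position": TCP position; "tool_rot": TCP orientation; "ft_force": force on the tool from outside, world axes, zero at the start; "moment": the same for the moment, N m; "grip_width": finger opening in m.
Only numpy, scipy, OpenCV 4.12 (cv2) and the standard library are available. Lean on these libraries where they do the work, as an engineer would, in place of code of your own. Each camera call takes 0.05 s, during which the arm holds its last target. There are 200 camera calls.

TASK

Check-weigh the carton with the red top and red band: hook it by its top edge and tip it forward out of the tight row, then grip it by the spine end that sticks out, lift it from the rack and set it down gently, upright, in the middle of the scale's platter. Leave the green cartons standing in the rack and the things on the bench where they are.

Things in the scene. Friction and masses are not known exactly. Their poses are not given: they have to be found in the camera images.
- carton_red_center (a point): Centre (half-way up) of the red-topped, red-banded stiff carton: 95 mm deep (own x), 50 wide (own y), 180 high (own z, up), 0.19 to 0.34 kg, evenly filled. Its spine, a narrow 50 x 180 face, looks along own -x, out of the rack's open front. It starts in any of the four places of the row, pressed between its neighbours or the rack's end, so its sides cannot be gripped there.
- carton_green1_center (a point): Centre of a neighbouring carton, same size and mass range, green top and band; to be left standing in the rack.
- carton_green2_center (a point): Centre of the second green carton, likewise.
- carton_green3_center (a point): Centre of the third green carton, likewise.
- rack: Fixed timber rack holding four cartons in a tight row along its y. Origin: on the bench under the middle of the row; x points away from the open front, z up. Floor top 18 mm above the bench, carton tops 198 mm. End panels 14 mm thick, tops 153 mm up: inner face of the fixed one at y = +100 mm, outer face of the other at y = -166 mm. Open above the cartons, in front, and behind above the low rail.
- rack_lip (a point): Middle of the top inner edge of the rack's front lip (10 mm thick), 10 mm above the rack's floor, 2 mm in front of the cartons' spines. It holds the foot: a carton tipped forward slides up to it and turns about its lower spine edge.
- rack_rail (a point): Middle of the top of the low rail behind the cartons, 68 mm above the bench; the rail (12 mm thick) begins 3 mm behind the cartons. Above it the cartons' backs are free.
- follower (a joint): Sprung plate at the -y end of the row (85 x 125 mm): about 0 m with the row full, up to 0.040 towards +y, gives 0.025 the other way. It presses the row with about 10 N: friction holds a carton tipped up to 25 degrees where it is left (it may sink back a few degrees); beyond 28 it overbalances and may fall forward. Once a carton is out, the cartons on the plate's side shift up to 40 mm along the row: normal.
- scale: Fixed bench scale, 282 mm deep, 210 mm wide, with a display and keys at its -x end. Origin: on the bench under the centre of the platter; x points away from the robot side.
- platter (a point): Centre of the upper face of the scale's bare steel platter, 200 mm (x) by 210 mm (y), 62 mm above the bench.
- bowl: Steel bowl, 130 mm across, 50 mm high, origin under its middle; bystander.
- jar: Amber glass jar, 72 mm across, 115 mm high, origin under its middle; bystander.
- cup: White cup, 76 mm across, 85 mm high, origin under its middle; bystander.
There are look-alikes about, which are no part of the job. Leave any blue look-alike of the part that bears carton_red_center alone. Leave any black look-alike of the part that bears carton_green3_center alone.

How it is judged:
On the way, in this order (a step that is already met when the one before it is completed fails the run):
1. the red carton is tipped forward (12 to 35 degrees) out of the row with its foot still in the rack (angle between carton_red_center's own z axis and vertical between 0.21 and 0.61 rad and x of carton_red_center in the frame of rack between -0.075 and -0.012 m and z of carton_red_center in the frame of rack below 0.14 m), for 0.2 s.
2. the red carton, gripped, is lifted clear of the rack (contact force between carton_red and the fingers above 2 N and contact force between carton_red and rack below 0.1 N and height (world z) of carton_red_center above 0.16 m), for 0.2 s.
At the end, for the whole second after the job is handed in: Red carton upright (within 4.5 deg) on the platter, its middle within 35 mm of the platter's, let go and at rest; the three green cartons upright (within 5.5 deg) in the rack, none drawn forward over 20 mm (shifting along the row is fine); bowl, jar, cup not moved over 20 mm (angle between carton_red_center's own z axis and vertical below 0.08 rad and horizontal distance between carton_red_center and platter below 0.035 m and z of carton_red_center in the frame of platter between 0.084 and 0.096 m and angle between each of carton_green1_center, carton_green2_center, carton_green3_center's own z axis and vertical below 0.1 rad and x of each of carton_green1_center, carton_green2_center, carton_green3_center in the frame of rack above -0.02 m); the robot touches nothing.
It fails at once if a green carton is tipped more than 20 degrees or comes out of its row (60 mm or more from where it stood) (angle between any of carton_green1_center, carton_green2_center, carton_green3_center's own z axis and vertical above 0.35 rad or distance of any of carton_green1_center, carton_green2_center, carton_green3_center from where it was at the start of the episode above 0.06 m).
It fails at once if the red carton falls over (tilted more than 60 degrees) (angle between carton_red_center's own z axis and vertical above 1.05 rad).
It fails at once if the red carton is dropped onto the platter (over 0.4 m/s within 30 mm of it) or pressed on the scale with over 45 N (contact force between carton_red and scale above 45 N or (horizontal distance between carton_red_center and platter below 0.1 m and z of carton_red_center in the frame of platter below 0.12 m and linear speed of carton_red above 0.4 m/s)).
It fails at once if bowl, jar or cup moved more than 20 mm (distance of any of bowl, jar, cup from where it was at the start of the episode above 0.02 m).
It also fails if it takes over 61 s, if anything falls off the work surface, if the arm or the gripper's body presses on something with over 40 N, if the wrist force passes 120 N, or if a joint passes its speed limit or range.

## Working session

There is one attempt and no reset: what is moved stays moved. The work goes in short steps, Python scripts to look and compute and a tool call to move; the robot and the scene stay as the last step left them, time stands still between calls to the robot, and variables do not carry over. Pictures are saved under pics/ and viewed, about 8 in all and at most 12, crops included, and the job is handed in when it is done.

Besides the shell and the picture viewer there is one more tool, called after ">>>" in YAML: its name, and indented under it one key for each argument. carry_out: Moves the arm, as the interface text tells. Its arguments: {"type":"object","properties":{"steps":{"type":"array"},"squeeze":{"type":"number"}},"required":["steps"]}

```bash
mkdir -p pics; ls; cat > h.py <<'E'
import numpy as np, cv2
from rig import robot, cams
def save(c,n,box=None,s=1):
    p=c["pixels"][:,:,::-1]
    if box: p=p[box[1]:box[3],box[0]:box[2]]
    cv2.imwrite("pics/"+n,cv2.resize(p,None,fx=s,fy=s,interpolation=cv2.INTER_CUBIC))
def ray(c,u,v):
    xd,yd=(u-c["cx"])/c["fx"],(v-c["cy"])/c["fy"]
    x,y=xd,yd
    for _ in range(30):
        f=1+c["k1"]*(x*x+y*y); x,y=xd/f,yd/f
    return np.array(c["eye"]),np.array(c["rotation"])@np.array([x,-y,-1])
def onz(c,u,v,z):
    e,d=ray(c,u,v); return e+d*(z-e[2])/d[2]
E
python3 - <<'E'
from h import *
o=robot.get_obs();print({k:np.round(v,3) for k,v in o.items()},robot.tip_extent)
a=[]
for n in("scene","top"):
    c=cams.camera(n); np.save(n+".npy",c,allow_pickle=True)
    print(n,np.round(c["eye"],3),np.round(c["rotation"],3).tolist(),c["fx"],c["k1"])
    save(c,n+"1.png",None,1.5)
E
```

```text
pics
{'time': np.float64(0.0), 'q': array([-1.332,  0.528,  1.434,  0.   ,  1.181, -0.178]), 'joint_velocities': array([ 0.001, -0.001, -0.001,  0.001, -0.001, -0.001]), 'joint_torque': array([ 2.0000e-03, -4.4004e+01, -1.7659e+01,  6.4000e-02,  5.8000e-02,
       -0.0000e+00]), 'position': array([ 0.253, -0.571,  0.244]), 'tool_rot': array([ 0.838, -0.546, -0.001, -0.001]), 'ft_force': array([-0.191, -0.62 ,  0.346]), 'moment': array([-0.013, -0.021,  0.02 ]), 'grip_width': np.float64(0.087)} 0.022
scene [ 1.003 -0.56   0.885] [0.327, 0.123, 0.346, 0.871] 436.4126529019265 0.008690136125889217
top [ 0.484 -0.06   1.52 ] [0.008, -0.018, -0.699, 0.715] 462.8517230969293 -0.19158287219078368
```

```bash
sed -i 's/np.array(c\["rotation"\])@/R.from_quat(c["rotation"]).as_matrix()@/; 1a from scipy.spatial.transform import Rotation as R' h.py; cat h.py | head -4
```

```text
import numpy as np, cv2
from scipy.spatial.transform import Rotation as R
from rig import robot, cams
def save(c,n,box=None,s=1):
```

View pics/top1.png

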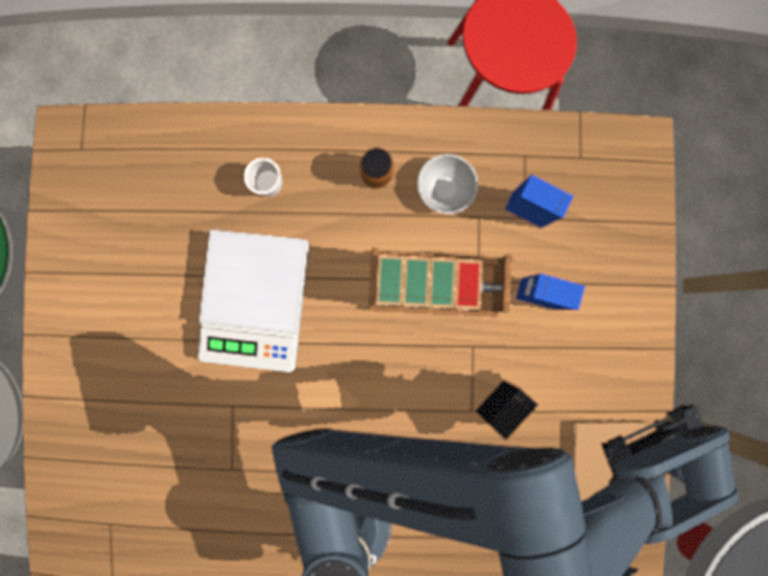

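View pics/scene1.png

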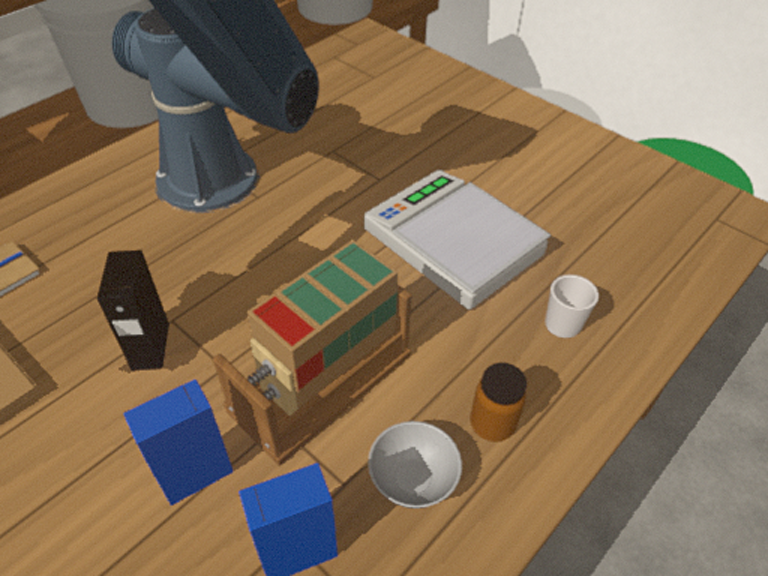

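```bash
python3 - <<'E'
from h import *
for n in("scene","top"):
    c=np.load(n+".npy",allow_pickle=True).item(); hsv=cv2.cvtColor(c["pixels"],cv2.COLOR_RGB2HSV)
    H,S,V=[hsv[:,:,i].astype(int) for i in range(3)]
    for nm,m in dict(red=((H<8)|(H>172))&(S>150)&(V>90),green=(H>50)&(H<90)&(S>80),white=(S<35)&(V>165) if n=="top" else (S<0),blue=(H>105)&(H<130)&(S>150),black=(V<45)).items():
        k,l,st,ce=cv2.connectedComponentsWithStats(m.astype(np.uint8))
        for i in range(1,k):
            if st[i,4]<60: continue
            p=cv2.findContours((l==i).astype(np.uint8),0,1)[0][0]
            z={'white':.062}.get(nm,.198)
            r=cv2.minAreaRect(p);b=cv2.boxPoints(r)
            print(n,nm,st[i].tolist(),"z",z,np.round(onz(c,*r[0],z)[:2],4),[np.round(onz(c,*q,z)[:2],3).tolist() for q in b])
print(R.from_quat(robot.get_obs()["tool_rot"]).as_matrix().round(3))
E
```

```text
scene red [169, 198, 40, 32, 611] z 0.198 [ 0.5391 -0.2396] [[0.498, -0.258], [0.488, -0.217], [0.579, -0.222], [0.587, -0.26]]
scene red [197, 234, 19, 25, 234] z 0.198 [ 0.6231 -0.269 ] [[0.61, -0.293], [0.611, -0.239], [0.636, -0.245], [0.634, -0.297]]
scene green [426, 92, 76, 37, 975] z 0.198 [0.7859 0.4909] [[0.69, 0.456], [0.67, 0.528], [0.878, 0.525], [0.889, 0.457]]
scene green [271, 118, 28, 17, 145] z 0.198 [0.5039 0.1013] [[0.493, 0.063], [0.499, 0.149], [0.515, 0.141], [0.508, 0.055]]
scene green [224, 163, 36, 26, 393] z 0.198 [ 0.5428 -0.0897] [[0.504, -0.107], [0.493, -0.07], [0.581, -0.073], [0.59, -0.108]]
scene green [210, 177, 34, 25, 394] z 0.198 [ 0.5472 -0.1396] [[0.514, -0.157], [0.503, -0.119], [0.58, -0.123], [0.589, -0.159]]
scene green [189, 186, 37, 30, 472] z 0.198 [ 0.5398 -0.1893] [[0.501, -0.206], [0.491, -0.168], [0.578, -0.173], [0.586, -0.209]]
scene blue [83, 254, 72, 82, 3366] z 0.198 [ 0.5891 -0.4404] [[0.508, -0.467], [0.528, -0.376], [0.666, -0.415], [0.642, -0.496]]
scene blue [160, 309, 65, 75, 3380] z 0.198 [ 0.7545 -0.4159] [[0.684, -0.436
[... 3805 characters left out ...]
]
top black [324, 300, 50, 14, 434] z 0.198 [ 0.2056 -0.3538] [[0.213, -0.279], [0.234, -0.424], [0.197, -0.43], [0.177, -0.285]]
top black [188, 313, 19, 10, 95] z 0.198 [0.163 0.084] [[0.162, 0.113], [0.178, 0.108], [0.164, 0.055], [0.148, 0.06]]
top black [212, 321, 19, 8, 93] z 0.198 [0.1481 0.015 ] [[0.146, 0.042], [0.162, 0.038], [0.15, -0.012], [0.134, -0.008]]
top black [235, 326, 24, 10, 135] z 0.198 [ 0.1319 -0.0591] [[0.129, -0.025], [0.148, -0.028], [0.134, -0.094], [0.116, -0.09]]
top black [264, 332, 53, 14, 369] z 0.198 [ 0.1054 -0.186 ] [[0.105, -0.108], [0.131, -0.112], [0.105, -0.265], [0.079, -0.261]]
[[ 0.405 -0.914 -0.   ]
 [-0.914 -0.405  0.002]
 [-0.002 -0.    -1.   ]]
```

Red candidates: the carton top at top-view (468,284) / scene (283,320), in the row at the follower end, and the stool at (520,40), which is off the bench. The blue boxes at (540,200) and (550,292) and the black box at (505,408) are look-alikes to leave alone. The target is the red one in the row, with its red band showing at scene (310,370). I'll confirm it in one crop.

```bash
python3 - <<'E'
from h import *
c=np.load("scene.npy",allow_pickle=True).item(); save(c,"crop1.png",(130,150,290,310),4)
t=np.load("top.npy",allow_pickle=True).item()
for u,v in((203,321),(305,328),(210,232),(308,239)): print(onz(t,u/1.5,v/1.5,.062).round(3))
E
```

```text
[0.455 0.301 0.062]
[0.446 0.083 0.062]
[0.644 0.292 0.062]
[0.633 0.082 0.062]
```

View pics/crop1.png

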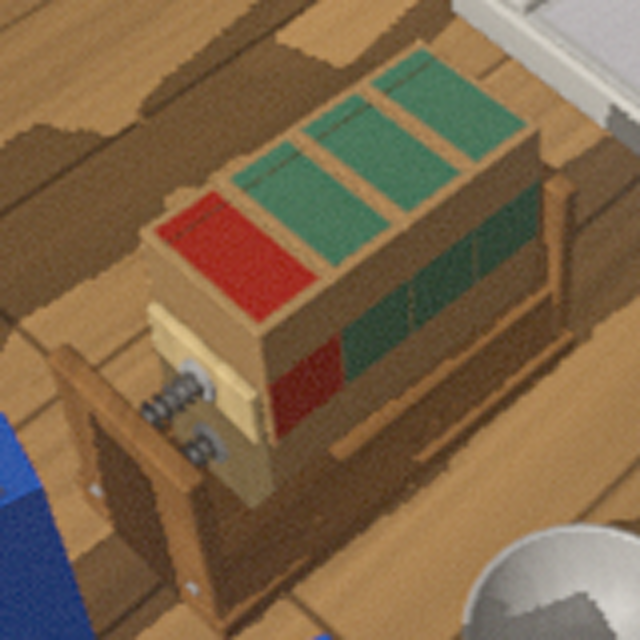

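>>> carry_out:
  steps:
    - [[0, 0, 4.5], 0, 0]
    - [[2, 2, 2], -8, 0.5]
    - [[3.5, 3.3, 0], -8, 1]
    - [[3.5, 3.3, 0], -8, 1]
    - [[3.5, 3.3, 0], -1.8, 1]
    - [[3.5, 3.3, 0], 0, 1]
    - [[3.5, 3.3, 0], 0, 1]
    - [[3.5, 3.3, 0], 0, 1]
    - [[3.5, 3.3, 0], 0, 1]
    - [[3.5, 3.3, 0], 0, 1]
  squeeze: 20

```text
time: 1.1
position: [0.5551, -0.2797, 0.3056]
tool_rot: [-0.684, 0.73, 0.002, 0.003]
ft_force: [-0.0, -0.2, 0.7]
grip_width: 0.0229
```

The crop confirms the red top and red band at the follower plate's end, with its back free above the rail.

>>> carry_out:
  steps:
    - [[3, 2, 0], 1.8, 1]
    - [[2.7, 1.9, -1], 0, 1]
    - [[0, 0, 0], 0, 1]
    - [[0, 0, -3], 0, 1]
    - [[0, 0, -2], 0, 1]
    - [[0, 0, 0], 0, 1]

```text
time: 1.7
position: [0.617, -0.2316, 0.2421]
tool_rot: [-0.7, 0.714, 0.004, 0.003]
ft_force: [0.4, 1.0, -0.2]
grip_width: 0.0003
```

>>> carry_out:
  steps:
    - [[0, -0.9, 0], -0.8, 1]
    - [[0, 0, -2], 0, 1]
    - [[0, 0, -2], 0, 1]
    - [[0, 0, -0.8], 0, 1]
    - [[0, 0, 0], 0, 1]
    - [[-0.6, 0, 0], 0, 1]
    - [[-0.6, 0, 0], 0, 1]
    - [[-0.4, 0, 0], 0, 1]

```text
time: 2.5
position: [0.6017, -0.2499, 0.2019]
tool_rot: [-0.692, 0.722, -0.004, 0.004]
ft_force: [-0.2, -0.3, -0.9]
grip_width: 0.0003
```

```bash
python3 - <<'E'
from h import *
c=cams.camera("scene"); save(c,"crop2.png",(110,110,310,270),4)
E
```

```text
(no output)
```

View pics/crop2.png

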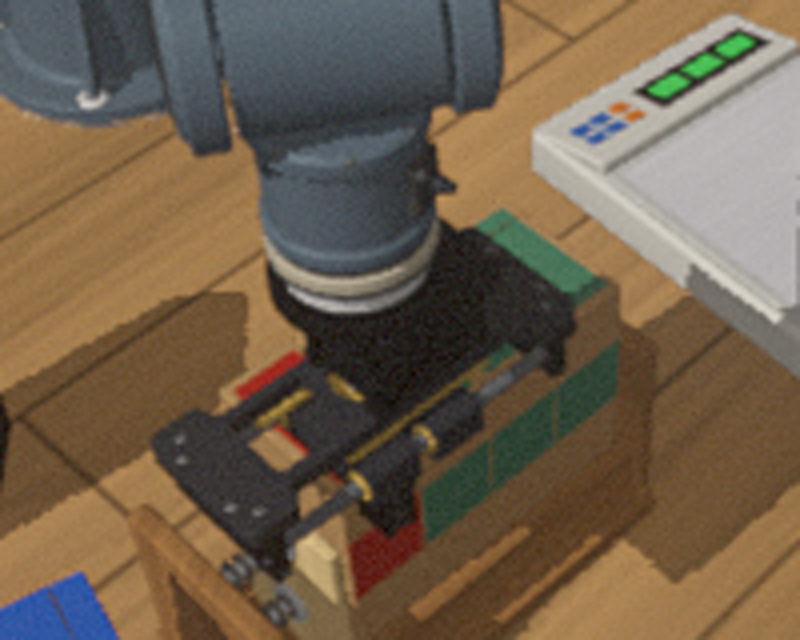

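The closed fingers are behind the red carton's back, with the finger at (395,490) and the band seam at (422,530). Next I pull.

>>> carry_out:
  steps:
    - [[0, 0.6, 0], 0, 1]
    - [[-0.7, 0, 0], 0, 1]
    - [[-0.7, 0, 0], 0, 1]
    - [[-0.8, 0, 0], 0, 1]
    - [[-0.8, 0, 0], 0, 1]
    - [[-0.8, 0, 0], 0, 1]

```text
time: 3.15
position: [0.5784, -0.243, 0.212]
tool_rot: [-0.691, 0.722, -0.022, 0.017]
ft_force: [6.0, 1.9, 3.0]
grip_width: 0.0003
```

>>> carry_out:
  steps:
    - [[-0.8, 0, -0.3], 0, 1]
    - [[-0.8, 0, -0.3], 0, 1]
    - [[-0.8, 0, -0.3], 0, 1]
    - [[-0.8, 0, -0.3], 0, 1]

```text
time: 3.55
position: [0.5654, -0.2452, 0.2138]
tool_rot: [-0.689, 0.722, -0.046, 0.032]
ft_force: [8.8, 2.9, 6.9]
grip_width: 0.0004
```

>>> carry_out:
  steps:
    - [[-0.9, 0, -0.3], 0, 1]
    - [[-0.9, 0, -0.3], 0, 1]
    - [[-0.9, 0, -0.3], 0, 1]
    - [[-0.9, 0, -0.3], 0, 1]

```text
time: 3.95
position: [0.5491, -0.2475, 0.217]
tool_rot: [-0.686, 0.722, -0.072, 0.046]
ft_force: [8.0, 4.9, 7.8]
grip_width: 0.0006
```

```bash
python3 - <<'E'
from h import *
c=cams.camera("scene"); save(c,"crop3.png",(110,110,310,270),4)
E
```

```text
(no output)
```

View pics/crop3.png

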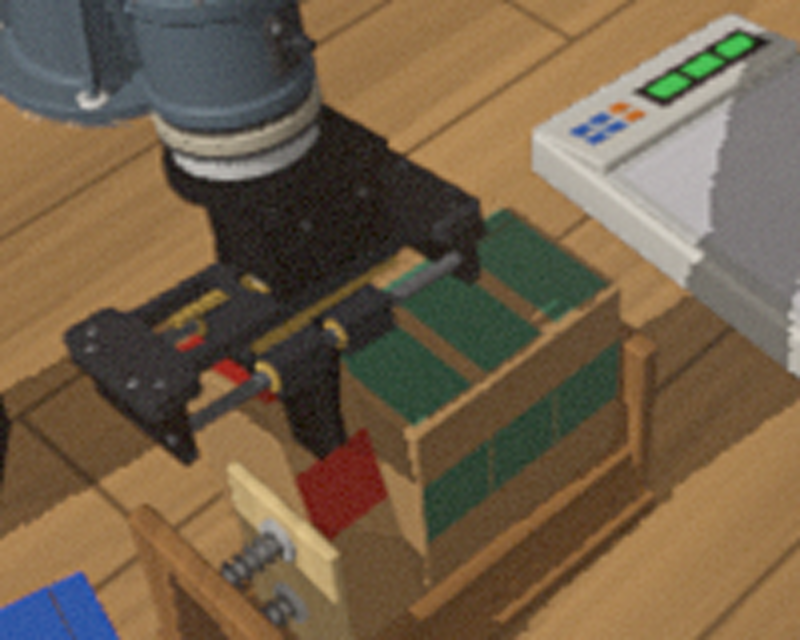

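The carton is tipped to roughly 15°, judging by the band's displacement at (340,490), and the greens are still standing. I'll pull about 18 mm more.

>>> carry_out:
  steps:
    - [[-0.9, 0, -0.3], 0, 1]
    - [[-0.9, 0, -0.3], 0, 1]
    - [[-0.9, 0, -0.3], 0, 1]
    - [[-0.9, 0, -0.3], 0, 1]

```text
time: 4.4
position: [0.5302, -0.2491, 0.22]
tool_rot: [-0.683, 0.722, -0.094, 0.06]
ft_force: [6.4, 5.1, 8.0]
grip_width: 0.0005
```

```bash
cat >> h.py <<'E'
def redtop(c):
    h=cv2.cvtColor(c["pixels"],cv2.COLOR_RGB2HSV).astype(int)
    m=((h[...,0]<8)|(h[...,0]>172))&(h[...,1]>130)&(h[...,2]>50)
    k,l,st,ce=cv2.connectedComponentsWithStats(m.astype(np.uint8))
    return [(st[i].tolist(),cv2.boxPoints(cv2.minAreaRect(cv2.findContours((l==i).astype(np.uint8),0,1)[0][0])).round(1).tolist()) for i in range(1,k) if st[i,4]>40]
E
python3 - <<'E'
from h import *
c=cams.camera("scene"); np.save("s2.npy",c,allow_pickle=True); print(redtop(c))
e,dummy=ray(c,0,0)
E
```

```text
[([151, 192, 13, 7, 51], [[151.0, 194.0], [153.8000030517578, 189.0], [163.6999969482422, 194.6999969482422], [160.89999389648438, 199.6999969482422]]), ([179, 211, 24, 30, 409], [[175.5, 223.6999969482422], [195.10000610351562, 210.60000610351562], [206.5, 227.6999969482422], [186.8000030517578, 240.8000030517578]])]
```

```bash
cat >> h.py <<'E'
def ony(c,u,v,y0):  # rack-parallel plane through carton side: y = y0 - .033*(x-.54)
    e,d=ray(c,u,v); t=(y0-.033*(e[0]-.54)-e[1])/(d[1]+.033*d[0]); return e+d*t
def tilt(c,pr,pl,yr=-.2145,yl=-.2645):
    for (a,b),y in((pr,yr),(pl,yl)):
        A,B=ony(c,*a,y),ony(c,*b,y); print(A.round(4),B.round(4),"tilt",np.degrees(np.arctan2(B[0]-A[0],A[2]-B[2])).round(1))
E
python3 - <<'E'
from h import *
c=np.load("s2.npy",allow_pickle=True).item()
tilt(c,((195.1,210.6),(206.5,227.7)),((175.5,223.7),(186.8,240.8)))
E
```

```text
[ 0.5272 -0.2141  0.1741] [ 0.5605 -0.2152  0.1461] tilt 50.0
[ 0.5225 -0.2639  0.172 ] [ 0.5541 -0.265   0.1434] tilt 47.9
```

>>> carry_out:
  steps:
    - [[-0.9, 0, -0.2], 0, 1]
    - [[-0.7, 0, -0.2], 0, 1]
    - [[0, 0, 0], 0, 1]
    - [[0.8, 0, 0], 0, 1]
    - [[0.8, 0, 0.5], 0, 1]
    - [[0.8, 0, 1.5], 0, 1]
    - [[0, 0, 3], 0, 1]
    - [[0, 0, 3], 0, 1]
    - [[0, 0, 0], 0, 1]

```text
time: 5.35
position: [0.5453, -0.2482, 0.3039]
tool_rot: [-0.683, 0.721, -0.1, 0.062]
ft_force: [0.6, 0.0, -0.3]
grip_width: 0.0004
```

```bash
python3 - <<'E'
from h import *
c=cams.camera("scene"); np.save("s3.npy",c,allow_pickle=True); print(redtop(c))
save(c,"crop4.png",(110,110,310,270),4)
print(R.from_quat(robot.get_obs()["tool_rot"]).as_matrix().round(3))
E
```

```text
[([148, 184, 31, 17, 295], [[147.3000030517578, 194.10000610351562], [152.0, 180.0], [179.0, 189.0], [174.3000030517578, 203.10000610351562]]), ([175, 208, 26, 30, 422], [[172.5, 220.6999969482422], [192.10000610351562, 207.60000610351562], [203.5, 224.6999969482422], [183.8000030517578, 237.8000030517578]])]
[[-0.06  -0.973  0.223]
 [-0.997  0.049 -0.057]
 [ 0.044 -0.226 -0.973]]
```

View pics/crop4.png

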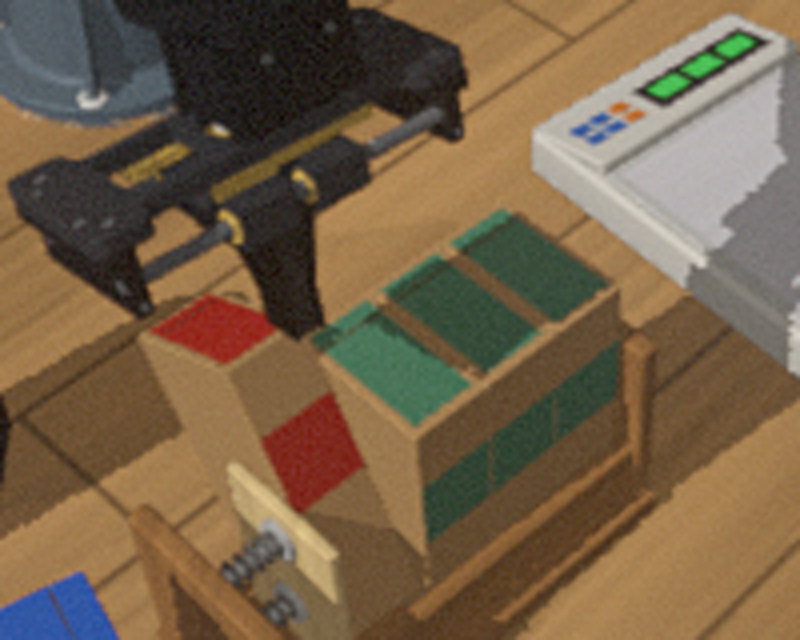

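```bash
python3 - <<'E'
from h import *
c=np.load("s3.npy",allow_pickle=True).item()
f=lambda u,v,y:ony(c,110+u/4,110+v/4,y)
for F,B,y in(((141,336),(232,364),-.2645),((210,295),(276,324),-.2145)):
    a,b=f(*F,y),f(*B,y); print(a.round(4),b.round(4),np.degrees(np.arctan2(b[2]-a[2],b[0]-a[0])).round(1),np.linalg.norm(a-b).round(4))
E
```

```text
[ 0.4216 -0.2606  0.1823] [ 0.5112 -0.2635  0.2343] 30.1 0.1036
[ 0.4152 -0.2104  0.1703] [ 0.4778 -0.2124  0.1963] 22.5 0.0679
```

The red carton stands tipped about 23° and is holding. Its spine top edge is at crop (141,336) to (210,295), x ≈ 0.42, and the greens are upright. Next I open above the protruding spine end and descend.

>>> carry_out:
  steps:
    - [[-4, 0.6, 0], 1.5, 0]
    - [[-4, 0.6, 0], 0, 0]
    - [[-0.8, 0, 0], 0, 0]
    - [[0, 0, 0], 0, 0]
    - [[0, 0, -2.5], 0, 0]
    - [[0, 0, 0], 0, 0]

```text
time: 6.0
position: [0.4545, -0.2344, 0.2711]
tool_rot: [-0.693, 0.712, -0.093, 0.063]
ft_force: [-0.5, 0.3, -0.8]
grip_width: 0.0408
```

>>> carry_out:
  steps:
    - [[0.3, -0.2, 0], 0, 0]
    - [[0, 0, 0], 0, 0]
    - [[0, 0, 0], 0, 0]
    - [[0, 0, 0], 0, 0]
    - [[0, 0, 0], 0, 0]
    - [[0, 0, -2], 0, 0]

```text
time: 6.6
position: [0.4637, -0.2401, 0.2556]
tool_rot: [-0.693, 0.711, -0.099, 0.063]
ft_force: [0.3, -1.0, 0.7]
grip_width: 0.0845
```

```bash
python3 - <<'E'
from h import *
c=cams.camera("wrist"); save(c,"wrist1.png"); o=robot.get_obs(); print(o["position"],o["grip_width"])
E
```

```text
[ 0.46116794 -0.23801203  0.25116608] 0.08550030259515955
```

View pics/wrist1.png

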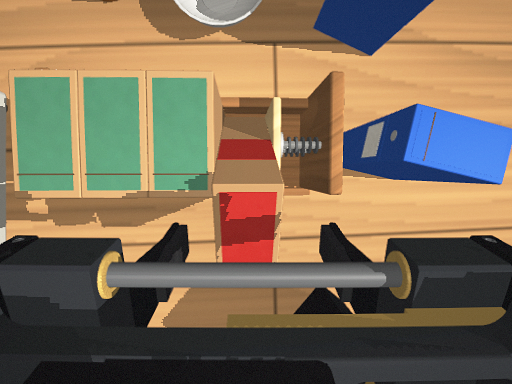

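The fingers (inner faces at x ≈ 185 and 322 px) straddle the carton (215–284 px), well centred. I descend.

>>> carry_out:
  steps:
    - [[-0.3, 0, -2], 0, 0]
    - [[0, 0, -2], 0, 0]
    - [[0, 0, -2], 0, 0]
    - [[0, 0, -1.5], 0, 0]
    - [[0, 0, 0], 0, 0]

```text
time: 7.15
position: [0.4582, -0.238, 0.1755]
tool_rot: [-0.693, 0.711, -0.095, 0.063]
ft_force: [-0.1, -0.5, 0.3]
grip_width: 0.0869
```

>>> carry_out:
  steps:
    - [[0, 0, -0.4], 0, 0.5]
    - [[0, 0, 0], 0, 1]
    - [[0, 0, 0], 0, 1]
    - [[0, 0, 0], 0, 1]
    - [[0, 0, 0], 0, 1]
    - [[0, 0, 0], 0, 1]
    - [[0, 0, 0], 0, 1]
    - [[0, 0, 0], 0, 1]
  squeeze: 50

```text
time: 7.95
position: [0.4595, -0.2376, 0.1743]
tool_rot: [-0.692, 0.713, -0.096, 0.065]
ft_force: [-0.1, -0.4, -0.6]
grip_width: 0.0509
```

>>> carry_out:
  steps:
    - [[0, 0, 0.7], 0, 1]
    - [[0, 0, 1], 0, 1]
    - [[0, 0, 1], 0, 1]
    - [[0, 0, 1.5], 0, 1]
    - [[0, 0, 1.5], 0, 1]

```text
time: 8.45
position: [0.454, -0.2354, 0.2225]
tool_rot: [-0.695, 0.712, -0.085, 0.061]
ft_force: [2.8, -4.1, -14.6]
grip_width: 0.0498
```

>>> carry_out:
  steps:
    - [[0, 0, 1.5], 0, 1]
    - [[0, 0, 2], 0, 1]
    - [[0, 0, 2], 0, 1]
    - [[0, 0, 2.5], 0, 1]
    - [[0, 0, 2.5], 0, 1]
    - [[0, 0, 2.5], 0, 1]
    - [[0, 0, 2.5], 0, 1]
    - [[0, 0, 2], 0, 1]
    - [[0, 0, 1], 0, 1]
    - [[0, 0, 0], 0, 1]

```text
time: 9.45
position: [0.4433, -0.2365, 0.4045]
tool_rot: [-0.698, 0.711, -0.077, 0.049]
ft_force: [0.9, -0.4, -3.0]
grip_width: 0.0498
```

```bash
python3 - <<'E'
from h import *
c=cams.camera("scene"); np.save("s4.npy",c,allow_pickle=True)
save(c,"crop5.png",(70,40,330,250),3); print(robot.get_obs()["ft_force"])
E
```

```text
[ 0.36035671 -0.05072684 -2.5168854 ]
```

View pics/crop5.png

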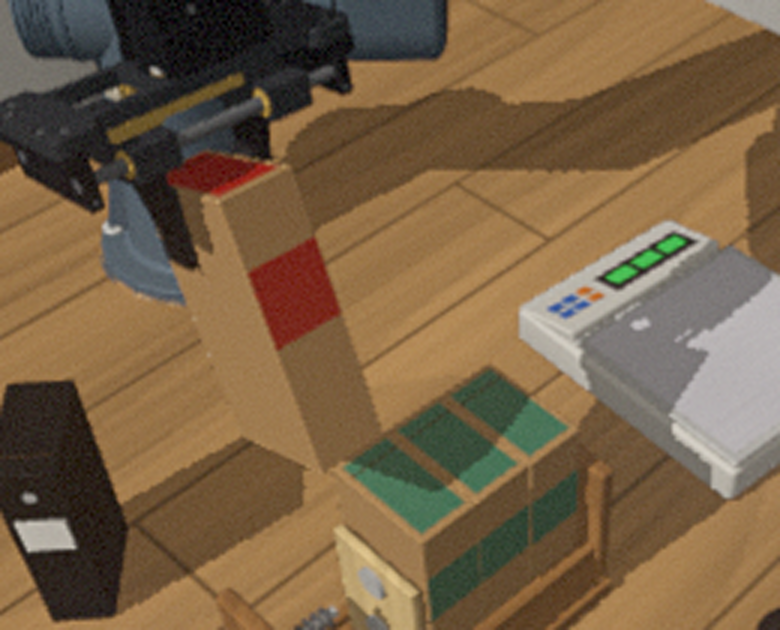

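```bash
cat >> h.py <<'E'
def pts(c,P,x0,y0,yaw):   # P full pixels on the plane through (x0,y0) containing dir(yaw), vertical
    n=np.array([-np.sin(yaw),np.cos(yaw),0]);o=[]
    for u,v in P:
        e,d=ray(c,u,v); o.append(e+d*(n@(np.array([x0,y0,0])-e))/(n@d))
    return np.array(o)
E
python3 - <<'E'
from h import *
c=np.load("s4.npy",allow_pickle=True).item()
p=pts(c,[(70+u/3,40+v/3) for u,v in((240,435),(322,472),(210,200))],.443,-.2615,-.02)
print(p.round(4)); d=p[1]-p[2];print(np.degrees(np.arctan2(d[0],-d[2])),np.linalg.norm(d)); d=p[1]-p[0];print(np.degrees(np.arctan2(d[2],d[0])),np.linalg.norm(d))
print(R.from_quat(robot.get_obs()["tool_rot"]).as_matrix().round(3))
E
```

```text
[[ 0.4532 -0.2617  0.2354]
 [ 0.546  -0.2636  0.2729]
 [ 0.4839 -0.2623  0.4461]]
19.716391350305916 0.1839687069780628
22.030494784249278 0.10010116899251957
[[-0.022 -0.984  0.175]
 [-0.999  0.015 -0.04 ]
 [ 0.037 -0.176 -0.984]]
```

The carton hangs clear of the rack, tipped about 20°, with its lower spine edge at crop (240,435), 17 cm below and 1 cm ahead of the TCP. The greens stand. I carry it over to the scale.

>>> carry_out:
  steps:
    - [[0, 1, 0.3], 0, 1]
    - [[0, 2.5, 0], 0, 1]
    - [[0.3, 3.5, 0], 0, 1]
    - [[0.3, 4, 0], 0, 1]
    - [[0.5, 4, 0], 0, 1]
    - [[0.5, 4, 0], 0, 1]
    - [[0.5, 4, 0], 0, 1]
    - [[0.5, 4, 0], 0, 1]
    - [[0.5, 4, 0], 0, 1]
    - [[0.5, 3, 0], 0, 1]

```text
time: 10.5
position: [0.4689, 0.119, 0.3933]
tool_rot: [-0.695, 0.715, -0.063, 0.043]
ft_force: [0.5, -0.5, -3.0]
grip_width: 0.0499
```

>>> carry_out:
  steps:
    - [[0.8, 3, 0], 0, 1]
    - [[0.6, 2.5, -1], 0, 1]
    - [[0, 1.5, -2.5], 0, 1]
    - [[0, 0.5, -3], 0, 1]
    - [[0, 0, -3], 0, 1]
    - [[0, 0, -2], 0, 1]
    - [[0, 0, 0], 0, 1]
    - [[0, 0, 0], 0, 1]

```text
time: 11.3
position: [0.4728, 0.2066, 0.2663]
tool_rot: [-0.7, 0.711, -0.056, 0.037]
ft_force: [0.6, 0.4, -1.9]
grip_width: 0.0496
```

```bash
python3 - <<'E'
from h import *
c=cams.camera("scene"); np.save("s5.npy",c,allow_pickle=True)
save(c,"crop6.png",(180,20,400,200),3.5); o=robot.get_obs(); print(o["position"],R.from_quat(o["tool_rot"]).as_matrix().round(3))
E
```

```text
[0.47260301 0.2065144  0.2663877 ] [[-0.016 -0.991  0.131]
 [-1.     0.013 -0.028]
 [ 0.026 -0.131 -0.991]]
```

View pics/crop6.png

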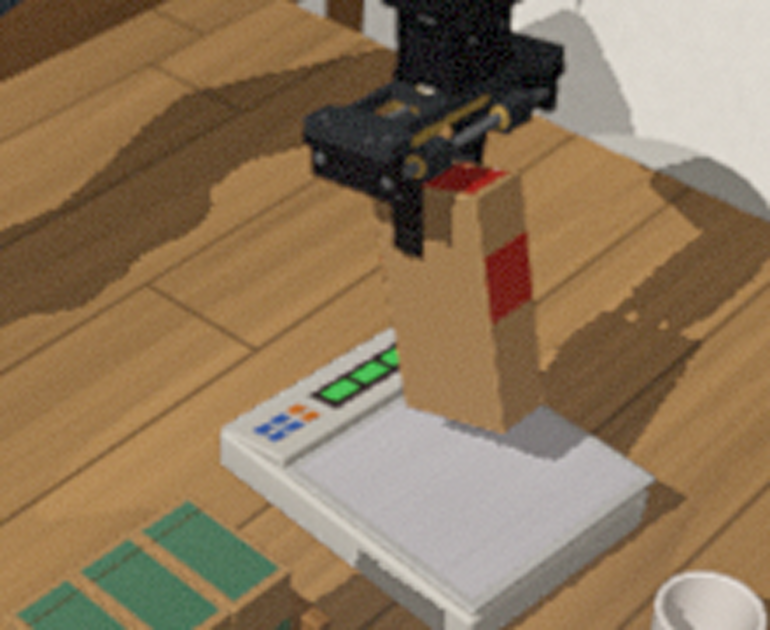

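```bash
python3 - <<'E'
from h import *
c=np.load("s5.npy",allow_pickle=True).item()
p=pts(c,[(180+u/3.5,20+v/3.5) for u,v in((408,402),(500,433),(478,193))],.473,.1815,-.015)
print(p.round(4)); d=p[1]-p[2];print(np.degrees(np.arctan2(d[0],-d[2])),np.linalg.norm(d)); d=p[1]-p[0];print(np.degrees(np.arctan2(d[2],d[0])),np.linalg.norm(d))
E
```

```text
[[0.4861 0.1813 0.1096]
 [0.5714 0.18   0.1319]
 [0.5227 0.1808 0.3118]]
15.137706337647577 0.1863950297437771
14.636793564935214 0.08814565607693266
```

>>> carry_out:
  steps:
    - [[1, -0.7, -0.5], 0, 1]
    - [[0.9, -0.6, -0.5], 0, 1]
    - [[0, 0, -0.7], 0, 1]
    - [[0, 0, -0.7], 0, 1]
    - [[0, 0, 0], 0, 1]

```text
time: 11.85
position: [0.4965, 0.1919, 0.2443]
tool_rot: [-0.699, 0.711, -0.059, 0.041]
ft_force: [-0.7, 0.4, -2.6]
grip_width: 0.0498
```

>>> carry_out:
  steps:
    - [[0, 0, -0.4], 0, 1]
    - [[0, 0, -0.4], 0, 1]
    - [[0, 0, -0.4], 0, 1]
    - [[0, 0, 0], 0, 1]

```text
time: 12.25
position: [0.496, 0.1921, 0.2312]
tool_rot: [-0.7, 0.711, -0.058, 0.04]
ft_force: [-0.3, 0.3, -1.4]
grip_width: 0.0499
```

>>> carry_out:
  steps:
    - [[0, 0, -0.3], 0, 1]
    - [[0, 0, -0.3], 0, 1]
    - [[0, 0, 0], 0, 1]

```text
time: 12.55
position: [0.4959, 0.1924, 0.2248]
tool_rot: [-0.7, 0.711, -0.058, 0.041]
ft_force: [-0.4, -0.1, -1.6]
grip_width: 0.0497
```

>>> carry_out:
  steps:
    - [[0, 0, -0.3], 0, 1]
    - [[0, 0, -0.3], 0, 1]
    - [[0, 0, 0], 0, 1]

```text
time: 12.85
position: [0.4976, 0.1929, 0.2227]
tool_rot: [-0.7, 0.711, -0.06, 0.043]
ft_force: [0.7, 0.0, -1.3]
grip_width: 0.0497
```

>>> carry_out:
  steps:
    - [[0, 0, -0.2], 0, 1]
    - [[0.5, 0, -0.2], 0, 1]
    - [[0.5, 0, -0.2], 0, 1]
    - [[0.5, 0, -0.2], 0, 1]
  squeeze: 8

```text
time: 13.25
position: [0.5176, 0.1929, 0.2201]
tool_rot: [-0.7, 0.71, -0.065, 0.048]
ft_force: [-1.1, -2.1, 6.5]
grip_width: 0.0495
```

>>> carry_out:
  steps:
    - [[0.5, 0, -0.1], 0, 1]
    - [[0.5, 0, -0.1], 0, 1]
    - [[0.5, 0, -0.1], 0, 1]

```text
time: 13.55
position: [0.535, 0.1926, 0.2183]
tool_rot: [-0.7, 0.709, -0.067, 0.05]
ft_force: [-0.4, -0.6, 3.2]
grip_width: 0.05
```

```bash
python3 - <<'E'
from h import *
c=cams.camera("scene"); np.save("s6.npy",c,allow_pickle=True)
save(c,"crop7.png",(180,40,380,200),4); o=robot.get_obs(); print(o["position"],o["ft_force"],R.from_quat(o["tool_rot"]).as_matrix().round(3))
E
```

```text
[0.53588541 0.19260049 0.21809924] [ 0.94963515 -0.63340766  2.36323376] [[-0.016 -0.986  0.165]
 [-1.     0.012 -0.025]
 [ 0.023 -0.165 -0.986]]
```

View pics/crop7.png

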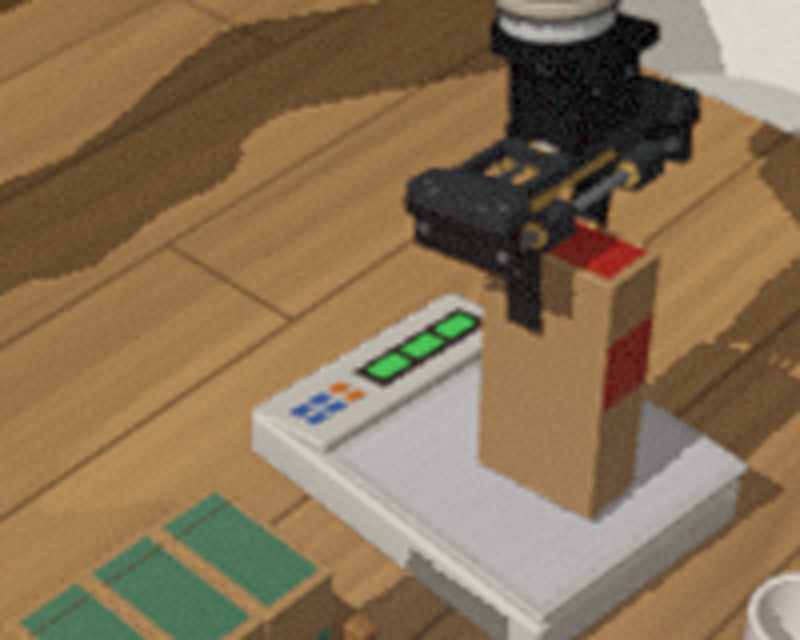

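```bash
python3 - <<'E'
from h import *
c=np.load("s6.npy",allow_pickle=True).item()
q=lambda u,v:(180+u/4,40+v/4)
F,B,L=[onz(c,*q(*a),.062) for a in((480,466),(594,520),(634,481))]
print(F.round(3),B.round(3),L.round(3),"centre",((F+L)/2).round(3))
yaw=np.arctan2(*(B-F)[[1,0]])
p=pts(c,[q(594,520),q(608,287),q(480,466),q(482,275)],B[0],B[1],yaw)
print(p.round(4),np.degrees(yaw))
for i in(0,2): d=p[i]-p[i+1];print(np.degrees(np.arctan2(d[0],-d[2])))
E
```

```text
[0.517 0.164 0.062] [0.604 0.176 0.062] [0.602 0.225 0.062] centre [0.56  0.195 0.062]
[[0.6045 0.1763 0.062 ]
 [0.5842 0.1735 0.2445]
 [0.5175 0.1643 0.062 ]
 [0.5021 0.1622 0.2157]] 7.874365922915625
6.339061684939479
5.7004780682221385
```

The carton is standing almost upright on the platter, tilted about 6°, with its foot at crop (480,465) to (593,520) and its centre roughly 20 mm too far in x. I finish uprighting it, then shift it back.

>>> carry_out:
  steps:
    - [[0.5, 0, -0.1], 0, 1]
    - [[0.5, 0, -0.15], 0, 1]
    - [[0.5, 0, -0.15], 0, 1]
    - [[0.3, 0, -0.1], 0, 1]
    - [[0, 0, 0], 0, 1]

```text
time: 14.1
position: [0.5556, 0.1922, 0.2142]
tool_rot: [-0.7, 0.709, -0.067, 0.05]
ft_force: [-0.4, -0.9, 1.5]
grip_width: 0.0499
```

Now firm up the grip, lift slightly, shift -2 cm and lower.

>>> carry_out:
  steps:
    - [[0, 0, 0], 0, 1]
    - [[0, 0, 0], 0, 1]
    - [[0, 0, 0.4], 0, 1]
    - [[0, 0, 0.4], 0, 1]
    - [[-0.7, 0, 0.1], 0, 1]
    - [[-0.7, 0, 0], 0, 1]
    - [[-0.6, 0, 0], 0, 1]
    - [[0, 0, 0], 0, 1]
  squeeze: 35

```text
time: 14.9
position: [0.5303, 0.1924, 0.2195]
tool_rot: [-0.7, 0.71, -0.064, 0.046]
ft_force: [0.2, -1.0, -2.2]
grip_width: 0.0499
```

```bash
python3 - <<'E'
from h import *
c=cams.camera("scene"); np.save("s7.npy",c,allow_pickle=True)
save(c,"crop8.png",(180,40,380,200),4); o=robot.get_obs(); print(o["position"],o["ft_force"])
E
```

```text
[0.53093571 0.19246212 0.21967612] [-0.15514433  0.3629277  -2.59972086]
```

View pics/crop8.png

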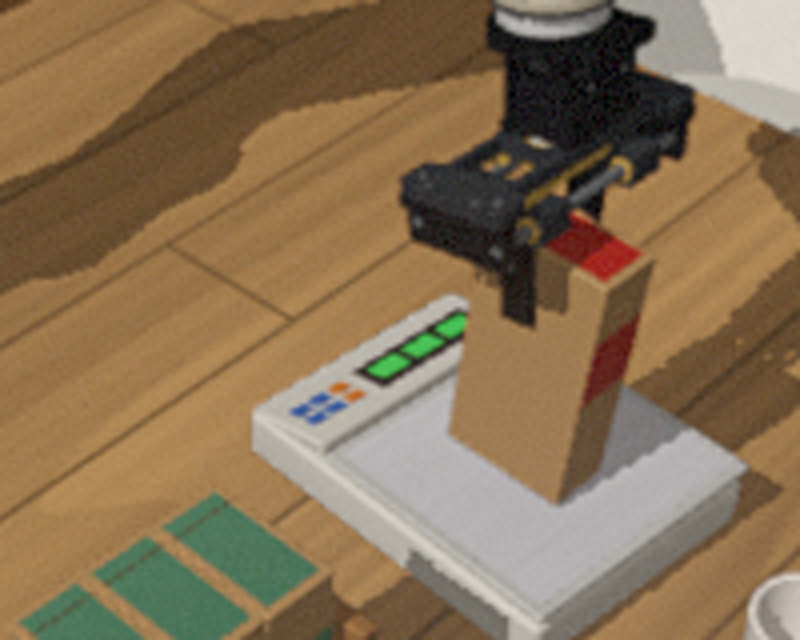

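```bash
python3 - <<'E'
from h import *
c=np.load("s7.npy",allow_pickle=True).item()
q=lambda u,v:(180+u/4,40+v/4)
p=pts(c,[q(450,435),q(560,502),q(603,288)],.53,.1675,-.015)
print(p.round(4)); d=p[1]-p[2];print(np.degrees(np.arctan2(d[0],-d[2])),np.linalg.norm(d)); d=p[1]-p[0];print(np.degrees(np.arctan2(d[2],d[0])),np.linalg.norm(d))
E
```

```text
[[0.4871 0.1681 0.0686]
 [0.5823 0.1667 0.0704]
 [0.585  0.1667 0.248 ]]
-0.8612178856943247 0.17761927985502396
1.1099207631573247 0.09516441175452969
```

The carton is hanging upright to within about 1°, centred near (0.535, 0.19) and some 7 mm above the platter. I lower it.

>>> carry_out:
  steps:
    - [[0.5, 0, -0.2], 0, 1]
    - [[0, 0, -0.3], 0, 1]
    - [[0, 0, -0.3], 0, 1]
    - [[0, 0, 0], 0, 1]

```text
time: 15.35
position: [0.5376, 0.1927, 0.2152]
tool_rot: [-0.7, 0.71, -0.065, 0.048]
ft_force: [0.2, -0.2, -2.6]
grip_width: 0.0499
```

>>> carry_out:
  steps:
    - [[0, 0, -0.3], 0, 1]
    - [[0, 0, -0.3], 0, 1]
    - [[0, 0, -0.3], 0, 1]
    - [[0, 0, 0], 0, 1]

```text
time: 15.75
position: [0.5382, 0.1929, 0.215]
tool_rot: [-0.7, 0.71, -0.067, 0.05]
ft_force: [0.3, 0.3, -1.9]
grip_width: 0.0498
```

>>> carry_out:
  steps:
    - [[0, 0, -0.4], 0, 1]
    - [[0, 0, -0.4], 0, 1]
    - [[0, 0, -0.2], 0, 1]
    - [[0, 0, 0], 0, 1]
  squeeze: 5

```text
time: 16.15
position: [0.54, 0.1928, 0.2064]
tool_rot: [-0.699, 0.709, -0.069, 0.052]
ft_force: [-3.5, 0.8, 5.4]
grip_width: 0.0499
```

>>> carry_out:
  steps:
    - [[0, 0, 0], 0, 0.8]
    - [[0, 0, 0], 0, 0.6]
    - [[0, 0, 0], 0, 0.3]
    - [[0, 0, 0], 0, 0]
    - [[0, 0, 0], 0, 0]
    - [[0, 0, 0], 0, 0]
    - [[0, 0, 0], 0, 0]
    - [[0, 0, 0], 0, 0]

```text
time: 16.95
position: [0.5414, 0.1926, 0.2036]
tool_rot: [-0.699, 0.71, -0.069, 0.051]
ft_force: [0.1, -0.6, -0.3]
grip_width: 0.0851
```

>>> carry_out:
  steps:
    - [[0, 0, 1.5], 0, 0]
    - [[0, 0, 3], 0, 0]
    - [[0, 0, 3], 0, 0]
    - [[0, 0, 3], 0, 0]
    - [[-3, 0, 3], 0, 0]
    - [[-4, 0, 1], 0, 0]
    - [[-3, 0, 0], 0, 0]
    - [[0, 0, 0], 0, 0]

```text
time: 17.75
position: [0.4378, 0.192, 0.353]
tool_rot: [-0.699, 0.71, -0.068, 0.051]
ft_force: [0.4, -0.4, 0.0]
grip_width: 0.0871
```

```bash
python3 - <<'E'
from h import *
c=cams.camera("scene"); np.save("s8.npy",c,allow_pickle=True); save(c,"final.png",None,1.5)
t=cams.camera("top"); np.save("t8.npy",t,allow_pickle=True); print(redtop(c),redtop(t))
print(robot.get_obs()["position"],robot.get_obs()["ft_force"])
E
```

```text
[([305, 92, 35, 21, 323], [[304.3999938964844, 99.0], [309.5, 89.5], [339.29998779296875, 105.4000015258789], [334.20001220703125, 114.9000015258789]]), ([327, 122, 13, 22, 136], [[326.79998779296875, 143.0], [331.29998779296875, 120.5], [339.79998779296875, 122.19999694824219], [335.29998779296875, 144.6999969482422]])] [([299, 0, 86, 73, 4220], [[299.0, 0.0], [384.0, 0.0], [384.0, 72.0], [299.0, 72.0]]), ([153, 169, 15, 30, 410], [[153.0, 169.0], [167.0, 169.0], [167.0, 198.0], [153.0, 198.0]]), ([452, 348, 22, 25, 321], [[447.20001220703125, 363.8999938964844], [461.29998779296875, 343.3999938964844], [473.79998779296875, 351.8999938964844], [459.70001220703125, 372.5]])]
[0.44159039 0.19208663 0.35327405] [ 0.15420231  0.37219577 -0.18125859]
```

View pics/final.png

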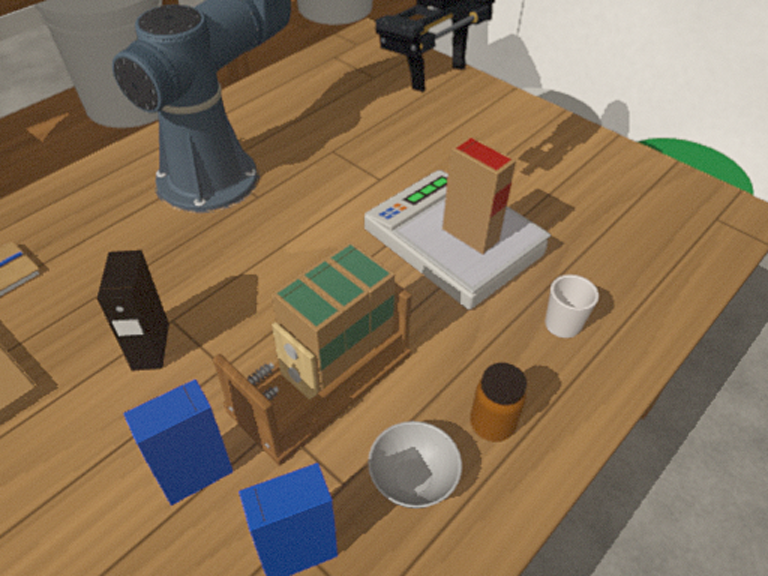

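The carton stands upright on the platter with its top at (484,153). The three greens stand in the rack, and the bowl, jar and cup look untouched. A last numeric check follows before handing in.

```bash
python3 - <<'E'
from h import *
s=np.load("s8.npy",allow_pickle=True).item();t=np.load("t8.npy",allow_pickle=True).item()
print("top centre", onz(t,160,183.5,.242).round(4), onz(s,321.8,102.2,.242).round(4))
F,B,L=[onz(s,u/1.5,v/1.5,.062) for u,v in((445,219),(487,251),(503,237))]
print("foot centre",((F+L)/2).round(4),F.round(3),B.round(3),L.round(3))
p=pts(t,[],0,0,0)
h=cv2.cvtColor(t["pixels"],cv2.COLOR_RGB2HSV); m=cv2.inRange(h,(50,80,0),(90,255,255))
k,l,st,ce=cv2.connectedComponentsWithStats(m)
for i in range(1,k):
    if st[i,4]>100: print("green",ce[i].round(1),onz(t,*ce[i],.198).round(4))
E
```

```text
top centre [0.5451 0.1892 0.242 ] [0.543  0.1891 0.242 ]
foot centre [0.5374 0.2084 0.062 ] [0.484 0.191 0.062] [0.591 0.177 0.062] [0.591 0.226 0.062]
green [  1.5 167.5] [0.5863 0.6971 0.198 ]
green [261.6 186.4] [ 0.545  -0.0945  0.198 ]
green [279.1 188. ] [ 0.5417 -0.1445  0.198 ]
green [296.4 188.8] [ 0.5404 -0.1945  0.198 ]
green [156.2 230.6] [0.4115 0.2054 0.198 ]
```

```bash
python3 -c "
from rig import robot
print(robot.hand_in())"
```

```text
the job is handed in; nothing more can be done
None
```

The red carton is standing upright in the middle of the scale's platter, let go, and the job is handed in at about 18 s of the 61 s allowed. I hooked it from behind and tipped it forward about 23°, then gripped it by the spine end and lifted it clear of the rack. On the platter I turned it upright about its lower spine edge, shifted it back 2 cm, and let go.

**Position:** the two cameras agree on its top centre at about (0.544, 0.189), taken at the height it has when standing flat. I measured the platter centre as roughly (0.542, 0.19), so it is within a few millimetres. A rough foot estimate from hand-picked pixels came out about 19 mm off in y. I put that down to pixel error, because the top centre agreed in both views and the last picture shows it upright.

**Other things:** the three green cartons stand in the rack, shifted about 5 mm along the row and not drawn forward. The bowl, jar and cup looked unmoved in the last picture, but I did not measure them. The gripper was clear of everything.

**During the moves:** the tool tilted up to about 13° while pulling, which did no harm.

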